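# Clear and peel off the top kit tray

### The arm

A 6-joint arm with a two-finger parallel gripper is mounted at the origin on the work surface. World frame = base frame: x ahead of the robot, y to its left, z up, the work surface at z = 0. Lengths are in mm, angles in rad, forces in N, time in s.
With the tool pointing down it reaches from about 400 to 925 mm from the base axis. Payload 12.5 kg.
Tool frame: the origin (TCP) lies midway between the tips of the shut fingers; the grasp point (between the pads) lies 19 mm behind it; z points along the fingers, y is the direction in which the jaws open and shut (so a half turn about z gives the same grasp; the last joint's range is limited). The gripper opens to 95 mm and grips with 3 to 60 N. Pads are 20 mm wide; open, the fingers measure 119 mm over their backs; the gripper's body (75 mm by 180 mm) begins 59 mm behind the grasp point.
Start: joints at [1.203, 0.491, 1.559, -0, 1.092, -0.106], TCP at [161.745, 603.729, 189.161] pointing down, gripper open.
Joint ranges: [-3.1, 3.1], [-0.84, 2.19], [0.05, 2.79], [-1.13, 4.28], [0.06, 2.93], [-2.69, 2.69]. Speed limits (rad/s): [2.22, 2.22, 2.79, 3.14, 3.14, 3.14].

### API

Orientations are given as [roll, pitch, yaw] about the fixed x, y, z axes, in that order (R = Rz(yaw) Ry(pitch) Rx(roll)).
In Python, from cell import * gives the robot as it stands. The module is installed in compiled form; this text tells all that it offers.
- The arm moves only by the tool carry_out, never from a script. Its argument "moves" is a list of rows, each an object of numbers: "dx", "dy", "dz": the shift along the tool's x, y, z in m; "twist": the turn about the tool's z in degrees. A call has 1 to 5 rows; each row is the pose to reach, as a shift and turn from the pose commanded when the call began, along the tool's axes at that moment; what a row does not reach only later rows make up. A row lasts 1/10 s, in which the tool goes at most 50 mm and 8.59 degrees, less where a joint would pass 70% of its speed; a pose out of reach is approached as far as the arm can. A call with a gripper value outside its range is refused whole. "grip" is the finger opening in m, from 0 to 0.0951, set as the call begins (left out, the last holds). The fingers move at their own pace and stop on an object; the grip force is fixed at half the most. Time passes only in rows, so rows that repeat a pose let the fingers close. It gives the time, the measured TCP pose, the force and the opening at its end, in the units of the state.
- state(): the state, without advancing time (a new reading comes with each control period).
- read_camera(name): name is "scene" or "side" or "wrist"; returns (picture, depth): 480x640x3 uint8, red, green, blue; 480x640 float32, mm along the optical axis (not along the pixel's ray), 0 where there is no reading.
- camera_info(name): a dict with "mtx" (3x3 intrinsics, pixels), "dist_coeffs" ([k1, k2, p1, p2, k3] as OpenCV has them; the pictures are not rectified), "R" (3x3) and "t" (3): a world point X has camera coordinates R X + t. Camera axes: x right, y down, z forward; pixel columns grow to the right and rows downward; lengths in mm; the calibration is good to about 2 mm. A picture is of the moment at which its call begins: read the wrist's pose just before it. camera_info takes no time and is no camera call; for the wrist camera it gives the pose at the moment of the call.
- job_done(): hands the job in, once; it reports no verdict.
The state is a dict: "t": time; "joints": joint angles; "qvel": joint speeds; "tau": joint torques, N m; "eef_pos": TCP position; "tcp_rot": TCP orientation; "ft_force": force on the tool from outside, world axes, zero at the start; "moment": the same for the moment, N m; "opening": opening from 0.0 (shut) to 1.0 (fully open).
Only numpy, scipy, OpenCV 4.12 (cv2) and the standard library are available. Lean on these libraries where they do the work, as an engineer would, in place of code of your own. Each camera call takes 0.05 s, during which the arm holds its last target. There are 200 camera calls.

### The job

Clear the top parts tray and take it off the stack: first put the roll of tape that lies in it onto the tape post, flat on top of the roll already there, and let go of it. The trays cling, so then grip the empty top tray by its rim at one corner and peel it: lift that corner a good 3 cm while the opposite corner is still nested, so that only this tray comes away and the rest of the stack stays standing on the desk where it is. Finish while holding the tray by its rim, still and level, its underside at least 10 cm above the stack that is left, ready to be taken from you; do not put it down, and leave the other things on the desk alone.

Things in the scene. Friction and masses are not known exactly. Their poses are not given: they have to be found in the camera images.
- stack: The rest of the stack: two more grey trays like the top one, nested, together one loose thing of about 0.8 kg (kit parts lie in the upper one). 140 x 200 mm over the rims, 74 mm high. Origin: centre of its underside on the desk; z up, x the short way, y the long way. The top tray's origin sits 56 mm above this origin, axes parallel.
- nest_floor (a point): Where the top tray's underside rests in the stack, on four pillars at x = +-35, y = +-65 mm. Four springy snap dimples in the long walls at y = +-70 mm hold it: each lets go when its corner of the tray is up 4 to 5 mm, and takes 2.5 to 4 N. All four at once hold more than the stack weighs, so a level pull can bring it all up; one corner after another leaves it standing.
- tray: The top tray: loose, formed grey plastic, about 0.12 kg, 140 x 200 mm over the rim (rounded corners), 46 mm high, nested 18 mm deep in the one below. Origin: centre of its underside; z up, x the short way, y the long way. The rim top lies 46 mm above the origin. A gap of 18 mm is open between its rim and the next rim below: tips 10 to 18 mm below the rim top hold this tray alone.
- tray_in (a point): Middle of the top tray's inner floor, 2.5 mm above its origin. The flat floor is about 98 x 158 mm; walls slope outwards by 16 degrees up to the upright collar under the rim.
- corner_pp (a point): Outer top corner of the top tray's rim, at tray x = +70, y = +100, z = 46 mm (the real corner is rounded by 22 mm). The rim is 10 mm wide all round: outer faces upright at x = +-70 and y = +-100 mm, 10 mm deep; inner faces upright at x = +-60 and y = +-90 mm, 12 mm deep; it can be pinched from above, one finger inside, one outside.
- corner_pm (a point): The same corner at x = +70, y = -100 mm.
- corner_mp (a point): The same corner at x = -70, y = +100 mm.
- corner_mm (a point): The same corner at x = -70, y = -100 mm.
- tape: The roll of black tape to be put away, lying flat on the inner floor of the top tray, near its middle: ring 58 mm outside, 30 mm hole, 24 mm high, about 0.07 kg. Origin: centre of its underside, z along the roll's axis.
- tape_mid (a point): Middle of that roll, on its axis, 12 mm from either face.
- stand: Tape post, fixed to the desk: round dark foot of 90 mm diameter, 12 mm high, with an upright steel post of 18 mm diameter in its middle, rounded at the tip, 66 mm long (tip 78 mm above the desk). Origin: centre of its underside, z up.
- post_foot (a point): Foot of the post: on its axis at the top of the foot, 12 mm above the desk.
- post_tip (a point): Top of the post, on its axis, 78 mm above the desk.
- old_roll: An equal roll of tape, already on the post, resting on its foot, its top 36 mm above the desk, loose on the post (up to 6 mm off its axis). The other roll comes to rest on it, its underside 36 mm above the desk. Origin: centre of its underside.
- house: Bystander: half-built plywood model house, 150 x 130 mm, 88 mm high, beyond the work. Origin: centre of its underside.
- kit_box: Bystander: closed black and yellow card box, 110 x 160 mm, 57 mm high, at the left. Origin: centre of its underside.
- screwdriver: Bystander: screwdriver with black handle, 140 mm long, 26 mm high, lying across in front of the robot. Origin: its middle at desk height.

How it is judged:
By the outcome, as a careful person would: the job done as asked, in the order asked, and still so for the second after the job is handed in, while the arm keeps its last pose, push and grip.
It also fails if it takes over 59 s, if anything falls off the work surface, if the arm or the gripper's body presses on something with over 40 N, if the wrist force passes 120 N, or if a joint passes its speed limit or range.

## Working session

There is one attempt and no reset: what is moved stays moved. The work goes in short steps, Python scripts to look and compute and a tool call to move; the robot and the scene stay as the last step left them, time stands still between calls to the robot, and variables do not carry over. Pictures are saved under pics/ and viewed, about 8 in all and at most 12, crops included, and the job is handed in when it is done.

Besides the shell and the picture viewer there is one more tool, called after "Call:" as name(argument=value, ...), one argument or row to a line, values as JSON. carry_out: Moves the arm, as the interface text tells. Its arguments: {"type":"object","properties":{"moves":{"type":"array","items":{"type":"object","properties":{"dx":{"type":"number"},"dy":{"type":"number"},"dz":{"type":"number"},"twist":{"type":"number"}}}},"grip":{"type":"number"}},"required":["moves"]}

```bash
mkdir -p pics; cat > h.py <<'E'
from cell import *
import numpy as np, cv2
def cam(n):
    c=camera_info(n); return [np.array(c[k],float) for k in("mtx","dist_coeffs","R","t")]
def plane(n,px,z,c=None):
    K,d,R,t=c or cam(n)
    u=cv2.undistortPoints(np.array(px,float).reshape(-1,1,2),K,d)[:,0]
    r=np.c_[u,np.ones(len(u))]@R; o=-R.T@t
    return o+r*((z-o[2])/r[:,2])[:,None]
def cloud(n,dep,c=None):
    K,d,R,t=c or cam(n)
    v,u=np.mgrid[:480,:640]
    p=cv2.undistortPoints(np.stack([u,v],-1).reshape(-1,1,2).astype(float),K,d)[:,0]
    X=np.c_[p,np.ones(len(p))]*dep.reshape(-1,1)
    return ((X-t)@R).reshape(480,640,3)
E
python3 - <<'E'
from h import *
s=state();print(s)
for n in("scene","side"):
    im,d=read_camera(n);cv2.imwrite(f"pics/{n}0.png",im[:,:,::-1]);np.save(f"{n}0.npy",d)
    K,dd,R,t=cam(n);print(n,-R.T@t,(d>0).mean())
E
```

```text
{'t': 0.0, 'joints': array([ 1.20340373e+00,  4.91560637e-01,  1.55944786e+00, -5.65263528e-06,
        1.09171615e+00, -1.05606555e-01]), 'qvel': array([-9.94619622e-04, -1.60180947e-03, -7.91223932e-05,  6.72915537e-04,
        4.63421922e-04, -1.16140320e-03]), 'tau': array([ 8.06492535e-04, -6.12665176e+01, -2.58185184e+01,  6.93386444e-02,
        4.82526398e-02, -1.16856295e-04]), 'eef_pos': array([161.63744723, 603.45076899, 188.56164804]), 'tcp_rot': array([-3.14046643e+00, -1.14339083e-04,  2.87980915e+00]), 'ft_force': array([ 0.00603256,  0.82773553, -0.95726983]), 'moment': array([-0.01139958, -0.02875176,  0.00495782]), 'opening': 1.0003352641095544}
scene [1155.19115981 -198.63338752  970.28132954] 0.9959505208333334
side [422.52824974 891.95653477 994.97252792] 0.9961067708333333
```

View pics/scene0.png

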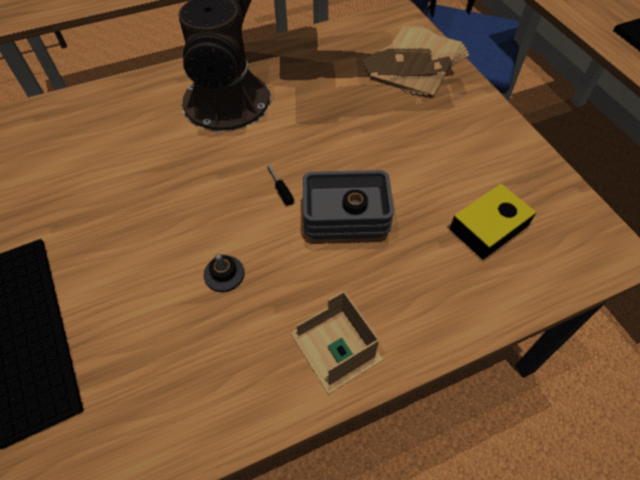

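View pics/side0.png

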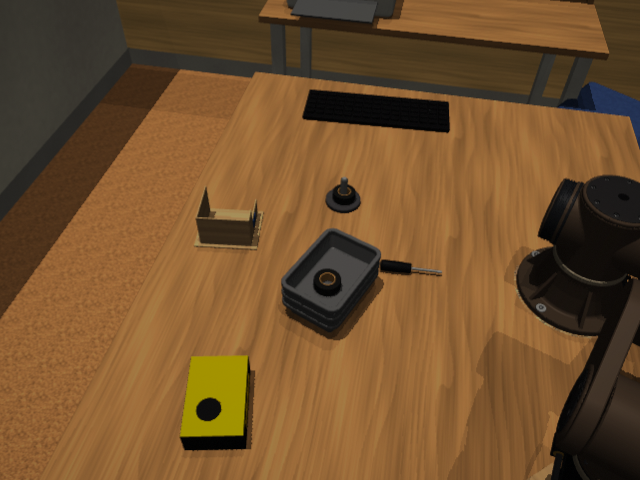

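The tray's rim spans about (303,172)-(392,222) in the scene view, with the tape at (355,199) and the post at (222,265). The side view agrees: tray at (333,270), tape at (327,280), post at (344,190). I'll measure with depth next.

```bash
python3 - <<'E'
from h import *
rim0=dict(scene=(348,195),side=(333,270)); post0=dict(scene=(222,268),side=(343,195))
for n in("scene","side"):
    C=cloud(n,np.load(f"{n}0.npy")); 
    c0=plane(n,[rim0[n]],95)[0,:2]; p0=plane(n,[post0[n]],20)[0,:2]
    dd=np.hypot(*(C[...,:2]-c0).transpose(2,0,1)); z=C[...,2]
    R=C[(dd<150)&(z>97)&(z<110)]; print(n,"rim",len(R),np.median(R[:,2]),cv2.minAreaRect(R[:,:2].astype(np.float32)))
    T=C[(dd<70)&(z>78)&(z<90)]; T=T[np.hypot(*(T[:,:2]-np.median(T[:,:2],0)).T)<45]
    print("tape",len(T),np.median(T[:,2]),cv2.minEnclosingCircle(T[:,:2].astype(np.float32)), T.mean(0))
    dd=np.hypot(*(C[...,:2]-p0).transpose(2,0,1))
    for a,b in((8,16),(31,41),(55,85)):
        F=C[(dd<70)&(z>a)&(z<b)]; print("stand",a,len(F),cv2.minEnclosingCircle(F[:,:2].astype(np.float32)),F.mean(0))
E
```

```text
scene rim 1091 101.1937969225204 ((530.053955078125, 131.67247009277344), (199.9026641845703, 144.4919891357422), 68.00884246826172)
tape 339 81.83058832764571 ((523.1721801757812, 154.59384155273438), 43.662288665771484) [535.73710659 149.42182964  81.86051896]
stand 8 520 ((556.066162109375, -180.4832000732422), 45.203311920166016) [ 569.78486043 -181.85676357   11.32296117]
stand 31 350 ((552.8623046875, -180.1656494140625), 30.071622848510742) [ 558.50242227 -180.11194621   35.27895547]
stand 55 84 ((556.4698486328125, -180.87205505371094), 9.236525535583496) [ 559.01487053 -180.43688809   70.42192325]
side rim 1309 102.07007638164097 ((530.079345703125, 132.412841796875), (203.005859375, 141.9119415283203), 67.73723602294922)
tape 401 82.84880892105183 ((536.3186645507812, 151.1881561279297), 30.737972259521484) [535.91464665 152.80446789  82.73045216]
stand 8 301 ((554.6170654296875, -177.51028442382812), 46.039527893066406) [ 554.36379231 -162.78593947   12.0973156 ]
stand 31 226 ((552.0045776367188, -177.08763122558594), 30.664323806762695) [ 552.90189248 -172.30729002   36.43421066]
stand 55 70 ((555.4943237304688, -178.4871368408203), 10.127086639404297) [ 554.71914118 -175.00683399   69.12034839]
```

Call:
carry_out(
  moves=[
    {"dx": -0.02, "dy": -0.0142},
    {"dx": -0.06, "dy": -0.0426},
    {"dx": -0.1, "dy": -0.071},
    {"dx": -0.14, "dy": -0.0994},
    {"dx": -0.18, "dy": -0.1278},
  ],
)

```text
schema error: expected keys dx, dy, dz, twist
```

Call:
carry_out(
  moves=[
    {"dx": -0.04, "dy": -0.0284},
    {"dx": -0.08, "dy": -0.0568},
    {"dx": -0.12, "dy": -0.0852},
    {"dx": -0.16, "dy": -0.1136},
    {"dx": -0.2, "dy": -0.142},
  ],
)

```text
schema error: expected keys dx, dy, dz, twist
```

Call:
carry_out(
  moves=[
    {"dx": -0.04, "dy": -0.0284, "twist": 2},
    {"dx": -0.08, "dy": -0.0568, "twist": 5},
    {"dx": -0.099, "dy": -0.07, "twist": 7},
    {"dx": -0.099, "dy": -0.07, "twist": 7},
    {"dx": -0.099, "dy": -0.07, "twist": 7},
  ],
  grip=0.08,
)

```text
schema error: expected keys dx, dy, dz, twist
```

```bash
cat >> h.py <<'E'
from scipy.spatial.transform import Rotation as Ro
def go(x,y,z,jaw=None):
    s=state(); R=Ro.from_euler('xyz',s['tcp_rot']).as_matrix()
    d=R.T@(np.array([x,y,z])-s['eef_pos'])/1000
    ja=np.degrees(np.arctan2(R[1,1],R[0,1])); tw=None if jaw is None else (-(jaw-ja)+90)%180-90
    print("t %.2f pos"%s['t'],s['eef_pos'].round(1),"rpy",np.degrees(s['tcp_rot']).round(1),"jaw %.1f"%ja,"F",s['ft_force'].round(1),"op %.1f"%(95.1*s['opening']),"-> d",d.round(4),"twist",tw)
E
python3 - <<'E'
from h import *
im,_=read_camera("wrist");cv2.imwrite("pics/w0.png",im[:,:,::-1])
go(536.2,150.8,62,68)
E
```

```text
t 0.15 pos [161.7 603.5 188.7] rpy [-180.   -0.  165.] jaw 75.0 F [-0.5  0.5  0.9] op 95.0 -> d [-0.4789 -0.3403  0.1269] twist 7.000332916092475
```

View pics/w0.png

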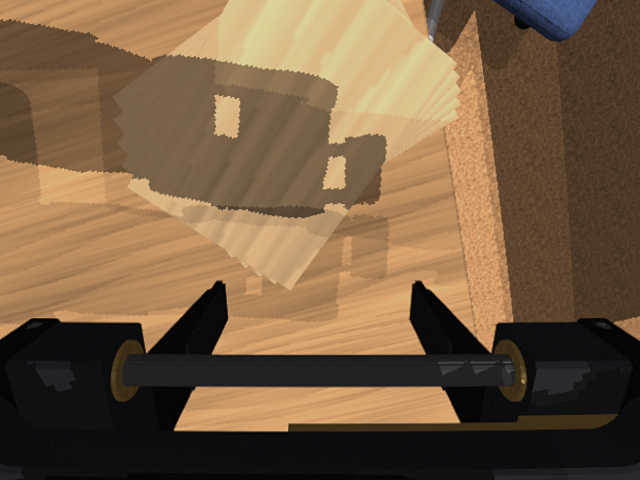

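The moves were refused because every row needs all four keys, so the arm hasn't moved. The wrist view still shows the start position, with the fingertips at about (222,285) and (415,285). I'll send them again.

Call:
carry_out(
  moves=[
    {"dx": -0.02, "dy": -0.0142, "dz": 0, "twist": 0},
    {"dx": -0.06, "dy": -0.0426, "dz": 0, "twist": 0},
    {"dx": -0.1, "dy": -0.071, "dz": 0, "twist": 0},
    {"dx": -0.14, "dy": -0.0994, "dz": 0, "twist": 0},
    {"dx": -0.18, "dy": -0.1278, "dz": 0, "twist": 0},
  ],
)

```text
t: 0.65
eef_pos: [303.3, 432.1, 189.1]
tcp_rot: [-3.142, -0.0, 2.88]
ft_force: [0.1, -0.1, 0.2]
opening: 1.003
```

Call:
carry_out(
  moves=[
    {"dx": -0.04, "dy": -0.0284, "dz": 0, "twist": 0},
    {"dx": -0.08, "dy": -0.0568, "dz": 0, "twist": 0},
    {"dx": -0.12, "dy": -0.0852, "dz": 0, "twist": 0},
    {"dx": -0.16, "dy": -0.1136, "dz": 0, "twist": 0},
    {"dx": -0.2, "dy": -0.142, "dz": 0, "twist": 0},
  ],
)

```text
t: 1.15
eef_pos: [459.9, 243.0, 189.2]
tcp_rot: [3.141, -0.0, 2.88]
ft_force: [1.2, -0.2, 0.6]
opening: 1.003
```

Call:
carry_out(
  moves=[
    {"dx": -0.04, "dy": -0.0284, "dz": 0, "twist": 2},
    {"dx": -0.08, "dy": -0.0568, "dz": 0, "twist": 5},
    {"dx": -0.099, "dy": -0.07, "dz": 0, "twist": 7},
    {"dx": -0.099, "dy": -0.07, "dz": 0, "twist": 7},
    {"dx": -0.099, "dy": -0.07, "dz": 0, "twist": 7},
  ],
  grip=0.08,
)

```text
t: 1.65
eef_pos: [536.2, 151.4, 188.8]
tcp_rot: [-3.141, -0.001, 2.757]
ft_force: [-0.7, 0.6, -0.2]
opening: 0.842
```

```bash
python3 - <<'E'
from h import *
im,_=read_camera("wrist");cv2.imwrite("pics/w1.png",im[:,:,::-1])
go(536.2,150.8,62,68)
E
```

```text
t 1.70 pos [535.8 152.  188.9] rpy [-180.   -0.  158.] jaw 68.0 F [ 0.  -0.3  0.1] op 80.2 -> d [-0.0009 -0.0009  0.1269] twist 0.03668693605824558
```

View pics/w1.png

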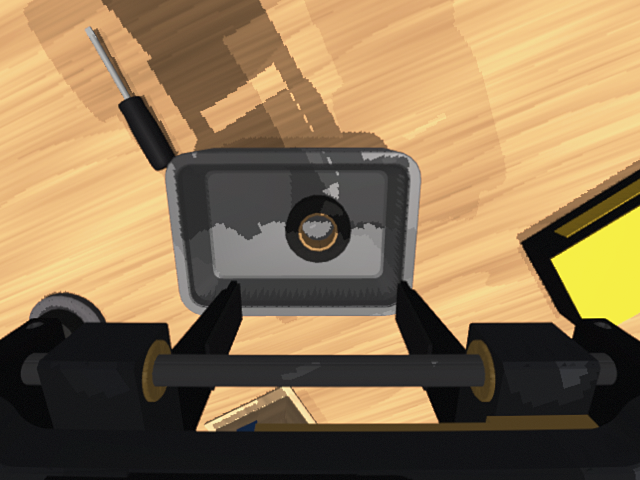

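The wrist view shows the tape at (318,229), centred between the fingers at about (238,285) and (402,285), and the tray is square to the image. I'll descend now.

Call:
carry_out(
  moves=[
    {"dx": -0.0005, "dy": -0.001, "dz": 0.03, "twist": 0},
    {"dx": -0.0005, "dy": -0.001, "dz": 0.07, "twist": 0},
    {"dx": -0.0005, "dy": -0.001, "dz": 0.105, "twist": 0},
    {"dx": -0.0005, "dy": -0.001, "dz": 0.127, "twist": 0},
    {"dx": -0.0005, "dy": -0.001, "dz": 0.127, "twist": 0},
  ],
)

```text
t: 2.2
eef_pos: [534.4, 151.4, 59.8]
tcp_rot: [-3.139, -0.004, 2.76]
ft_force: [-0.1, 0.1, 0.1]
opening: 0.841
```

Call:
carry_out(
  moves=[
    {"dx": 0, "dy": 0, "dz": 0, "twist": 0},
    {"dx": 0, "dy": 0, "dz": 0, "twist": 0},
    {"dx": 0, "dy": 0, "dz": 0, "twist": 0},
    {"dx": 0, "dy": 0, "dz": 0, "twist": 0},
    {"dx": 0, "dy": 0, "dz": 0, "twist": 0},
  ],
  grip=0.05,
)

```text
t: 2.7
eef_pos: [536.8, 150.4, 62.7]
tcp_rot: [3.141, 0.001, 2.758]
ft_force: [0.3, -0.2, -0.5]
opening: 0.537
```

The opening reads 51 mm where I expected 58, so I'll check the grasp.

```bash
python3 - <<'E'
from h import *
im,_=read_camera("wrist");cv2.imwrite("pics/w2.png",im[100:440,120:540,::-1])
go(536.2,150.8,62,68)
E
```

```text
t 2.75 pos [536.7 150.4  62.6] rpy [180.   0. 158.] jaw 68.0 F [-0.1  0.4 -0.4] op 50.3 -> d [0.0006 0.0002 0.0006] twist -0.001604661856603684
```

View pics/w2.png

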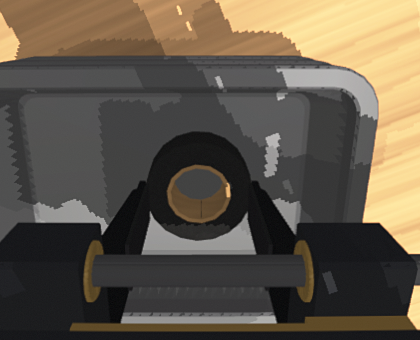

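```bash
python3 - <<'E'
from h import *
s=state();K,d,R,t=c=cam("wrist")
px=np.array([[148,185],[250,185],[198,132],[198,192]])+[120,100]
print("cam",-R.T@t,"axis",R[2]); print(plane("wrist",px,82.5,c))
im,dep=read_camera("wrist");C=cloud("wrist",dep,c)
m=(abs(C[...,2]-82.5)<3); P=C[m]; P=P[np.hypot(*(P[:,:2]-[536,151]).T)<60]
print(len(P),cv2.minEnclosingCircle(P[:,:2].astype(np.float32)),P.mean(0))
Tc=np.c_[s['eef_pos'],s['eef_pos']+[0,0,19]].T
print("tcp,gp px",cv2.projectPoints(Tc,cv2.Rodrigues(R)[0],t,K,d)[0][:,0]-[120,100])
E
```

```text
cam [457.52728088 183.22393007 258.76221495] axis [ 0.27759481 -0.11222257 -0.95412117]
[[520.5262533  129.10357461  82.5       ]
 [540.74567211 179.03456069  82.5       ]
 [503.50121649 164.49097767  82.5       ]
 [534.17849633 152.06304521  82.5       ]]
6367 ((550.041015625, 145.19351196289062), 45.45343017578125) [534.38945483 152.32237383  83.06879083]
tcp,gp px [[197.05299313 182.06688248]
 [196.94499693 196.32705836]]
```

Call:
carry_out(
  moves=[
    {"dx": 0, "dy": 0, "dz": 0, "twist": 0},
    {"dx": 0, "dy": 0, "dz": 0, "twist": 0},
    {"dx": 0, "dy": 0, "dz": 0, "twist": 0},
    {"dx": 0, "dy": 0, "dz": 0, "twist": 0},
    {"dx": 0, "dy": 0, "dz": 0, "twist": 0},
  ],
  grip=0.04,
)

```text
t: 3.3
eef_pos: [536.6, 150.4, 62.1]
tcp_rot: [3.142, -0.0, 2.758]
ft_force: [0.5, -0.1, 0.6]
opening: 0.422
```

```bash
python3 - <<'E'
from h import *
im,_=read_camera("wrist"); im2,_=read_camera("side")
a=im[100:440,120:540,::-1]; b=cv2.resize(im2[215:345,260:400,::-1],(366,340),interpolation=cv2.INTER_CUBIC)
cv2.imwrite("pics/w3.png",np.hstack([a,b]))
go(536.2,150.8,62,68)
E
```

```text
t 3.40 pos [536.6 150.4  62.1] rpy [180.  -0. 158.] jaw 68.0 F [1.  0.5 0.3] op 40.2 -> d [0.0005 0.0002 0.0001] twist -0.0003127226776058478
```

View pics/w3.png

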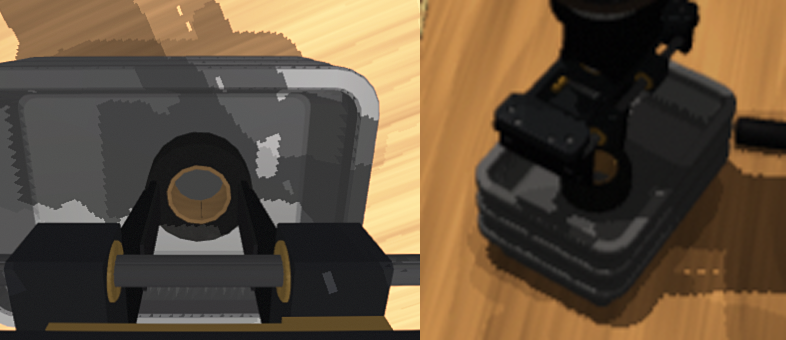

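```bash
python3 - <<'E'
from h import *
for n in("side","scene"):
    im,dep=read_camera(n);C=cloud(n,dep);
    z=C[...,2]; l=np.array([C[...,0]-536,C[...,1]-151]); a=np.radians(68)
    u=l[0]*np.cos(a)+l[1]*np.sin(a); v=l[0]*np.sin(a)-l[1]*np.cos(a)  # u along jaw, v tray x
    m=(abs(u)<45)&(abs(v)<35)&(z>70)
    for lo,hi in((70,79),(79,87),(87,100),(100,125),(125,150)):
        k=m&(z>lo)&(z<hi)
        if k.any(): print(n,lo,k.sum(),"u",np.percentile(u[k],[0,10,50,90,100]).round(),"v",np.percentile(v[k],[0,10,50,90,100]).round())
im,dep=read_camera("wrist"); C=cloud("wrist",dep)
for r in(275,285,290,300,310): print(r,[C[r,c].round().astype(int).tolist() for c in (262,270,278,290,350,358,366,374)])
E
```

```text
side 70 95 u [-19. -14.  18.  28.  30.] v [-29. -26.  -8.   8.  22.]
side 79 217 u [-27. -19.   0.  25.  29.] v [-28. -24. -13.   3.  13.]
side 87 35 u [-28. -22.  -6.  25.  27.] v [-26. -11.  -7.  -2.   8.]
side 100 50 u [-29. -26.  24.  28.  29.] v [-11. -10.  -9.  -6.  -4.]
side 125 28 u [-29. -27. -21.  28.  31.] v [-11. -11. -10.  -1.   3.]
scene 70 103 u [-30. -23.  -1.  17.  25.] v [-20. -14.  19.  29.  32.]
scene 79 252 u [-30. -19.  -1.  17.  28.] v [-28. -21.   6.  23.  32.]
scene 87 21 u [-26. -26. -21.  21.  23.] v [ 7.  9. 11. 14. 14.]
scene 100 69 u [-29. -27.  19.  25.  28.] v [-8.  2. 12. 14. 15.]
scene 125 56 u [-32. -30.  19.  26.  29.] v [ 3.  9. 12. 14. 16.]
275 [[521, 122, 60], [515, 133, 84], [517, 136, 82], [519, 142, 83], [531, 171, 84], [532, 175, 83], [534, 179, 83], [546, 183, 59]]
285 [[527, 119, 60], [516, 134, 94], [519, 136, 90], [525, 140, 83], [536, 169, 84], [535, 174, 90], [534, 178, 95], [552, 181, 60]]
290 [[531, 117, 58], [516, 135, 101], [520, 137, 95], [527, 139, 84], [539, 168, 83], [537, 173, 90], [534, 177, 99], [556, 180, 58]]
300 [[516, 132, 110], [518, 135, 110], [525, 134, 95], [532, 137, 83], [544, 166, 84], [542, 171, 91], [534, 176, 109], [534, 179, 111]]
310 [[517, 134, 120], [519, 136, 118], [529, 133, 97], [538, 134, 83], [550, 164, 83], [547, 169, 92], [534, 174, 118], [534, 178, 120]]
```

The depth data says the fingertips end at about z = 85, above the tape's top at 83, so the jaws closed over the roll without touching it. The visible tips sit about 22 mm behind the stated TCP. I'll reopen and go down carefully, watching the force.

Call:
carry_out(
  moves=[
    {"dx": 0, "dy": 0, "dz": 0, "twist": 0},
    {"dx": 0, "dy": 0, "dz": 0, "twist": 0},
    {"dx": 0, "dy": 0, "dz": 0, "twist": 0},
    {"dx": 0, "dy": 0, "dz": 0, "twist": 0},
    {"dx": 0, "dy": 0, "dz": 0, "twist": 0},
  ],
  grip=0.08,
)

```text
t: 4.05
eef_pos: [536.6, 150.4, 62.1]
tcp_rot: [3.141, 0.0, 2.758]
ft_force: [-0.7, -0.1, 0.0]
opening: 0.786
```

```bash
cat >> h.py <<'E'
def tips():
    s=state(); c=cam("wrist"); im,dep=read_camera("wrist"); C=cloud("wrist",dep,c)
    L=(C-s['eef_pos'])@Ro.from_euler('xyz',s['tcp_rot']).as_matrix()  # tool frame
    h=48*s['opening']; x,y,z=np.moveaxis(L,-1,0)
    for sg in(1,-1):
        k=(abs(x)<14)&(sg*y>h-4)&(sg*y<h+14)&(z>-70)&(z<30)
        print("finger",sg,k.sum(),"tool z max pct",np.percentile(z[k],[50,90,98,100]).round(1), "x",np.percentile(x[k],[5,95]).round(1))
        hist=np.histogram(z[k],np.arange(-70,31,5)); print(hist[0])
E
python3 - <<'E'
from h import *
tips(); go(534,152.5,62,68)
E
```

```text
finger 1 2771 tool z max pct [-37.8   3.4   3.9   5.2] x [-9.2 12.7]
[ 252  246  235  212  196  176  148  128   99    1    0    0    0    0
 1076    2    0    0    0    0]
finger -1 2766 tool z max pct [-39.4   3.3   3.9   4.8] x [-8.9 12.7]
[ 278  253  250  213  200  169  152  125  100    0    0    0    0    0
 1026    0    0    0    0    0]
t 4.10 pos [536.6 150.4  62.1] rpy [180.   0. 158.] jaw 68.0 F [-0.1  0.2  0.5] op 77.4 -> d [0.0032 0.001  0.0001] twist 0.00016015992615336927
```

The fingers end 25 mm behind the stated TCP: the floor shows where it should be, at tool z +3.4, while the tips are at -25. I'll go 22 mm lower in small steps.

Call:
carry_out(
  moves=[
    {"dx": 0.0015, "dy": 0, "dz": 0.006, "twist": 0},
    {"dx": 0.0015, "dy": 0, "dz": 0.012, "twist": 0},
    {"dx": 0.0015, "dy": 0, "dz": 0.017, "twist": 0},
    {"dx": 0.0015, "dy": 0, "dz": 0.021, "twist": 0},
    {"dx": 0.0015, "dy": 0, "dz": 0.021, "twist": 0},
  ],
)

```text
t: 4.6
eef_pos: [534.9, 150.9, 40.4]
tcp_rot: [-3.141, -0.001, 2.758]
ft_force: [-1.0, 0.5, -0.1]
opening: 0.843
```

```bash
python3 - <<'E'
from h import *
tips(); go(534,152.5,62,68)
E
```

```text
finger 1 2599 tool z max pct [-42.1 -18.5 -17.9 -17. ] x [-8.7 12.8]
[285 253 241 210 199 183 157 142  97  21 811   0   0   0   0   0   0   0
   0   0]
finger -1 2547 tool z max pct [-43.7 -18.5 -17.9 -16.9] x [-8.  12.9]
[270 265 261 225 205 183 161 132  98  17 730   0   0   0   0   0   0   0
   0   0]
t 4.65 pos [535.1 151.   40.8] rpy [-180.   -0.  158.] jaw 68.0 F [-0.8  0.1 -0.5] op 80.1 -> d [ 0.0016  0.001  -0.0212] twist -0.0022329762683028775
```

Call:
carry_out(
  moves=[
    {"dx": 0, "dy": 0, "dz": 0, "twist": 0},
    {"dx": 0, "dy": 0, "dz": 0, "twist": 0},
    {"dx": 0, "dy": 0, "dz": 0, "twist": 0},
    {"dx": 0, "dy": 0, "dz": 0, "twist": 0},
    {"dx": 0, "dy": 0, "dz": 0, "twist": 0},
  ],
  grip=0.05,
)

```text
t: 5.15
eef_pos: [535.3, 151.0, 41.3]
tcp_rot: [3.141, 0.0, 2.758]
ft_force: [0.5, -0.8, 1.5]
opening: 0.605
```

Call:
carry_out(
  moves=[
    {"dx": 0, "dy": 0, "dz": -0.02, "twist": 0},
    {"dx": 0, "dy": 0, "dz": -0.05, "twist": 0},
    {"dx": 0, "dy": 0, "dz": -0.08, "twist": 0},
    {"dx": -0.01, "dy": -0.02, "dz": -0.085, "twist": 0},
    {"dx": -0.025, "dy": -0.052, "dz": -0.085, "twist": 0},
  ],
)

```text
t: 5.65
eef_pos: [539.3, 94.0, 127.5]
tcp_rot: [3.14, 0.002, 2.76]
ft_force: [-0.7, -0.9, -1.1]
opening: 0.603
```

Call:
carry_out(
  moves=[
    {"dx": -0.02, "dy": -0.04, "dz": 0, "twist": 0},
    {"dx": -0.04, "dy": -0.082, "dz": 0, "twist": 0},
    {"dx": -0.06, "dy": -0.124, "dz": 0, "twist": 0},
    {"dx": -0.08, "dy": -0.166, "dz": 0, "twist": 0},
    {"dx": -0.098, "dy": -0.206, "dz": 0, "twist": 0},
  ],
)

```text
t: 6.15
eef_pos: [552.4, -136.4, 126.1]
tcp_rot: [3.141, 0.0, 2.757]
ft_force: [0.6, 1.0, -0.9]
opening: 0.602
```

Call:
carry_out(
  moves=[
    {"dx": -0.01, "dy": -0.02, "dz": 0, "twist": 0},
    {"dx": -0.018, "dy": -0.036, "dz": 0, "twist": 0},
    {"dx": -0.02, "dy": -0.041, "dz": 0, "twist": 0},
    {"dx": -0.02, "dy": -0.041, "dz": 0, "twist": 0},
    {"dx": -0.02, "dy": -0.041, "dz": 0, "twist": 0},
  ],
)

```text
t: 6.65
eef_pos: [555.7, -178.7, 126.1]
tcp_rot: [3.141, -0.0, 2.759]
ft_force: [0.3, 0.2, -0.6]
opening: 0.601
```

```bash
cat >> h.py <<'E'
def topc(C,c0,zlo,zhi,r=36):
    P=C[(C[...,2]>zlo)&(C[...,2]<zhi)]; P=P[np.hypot(*(P[:,:2]-c0).T)<r]
    return len(P),cv2.minEnclosingCircle(P[:,:2].astype(np.float32)),P.mean(0).round(1)
E
python3 - <<'E'
from h import *
s=state();p=s['eef_pos']; zt=p[2]-41.3+82.5
for n in("wrist","scene","side"):
    c=cam(n); im,dep=read_camera(n); C=cloud(n,dep,c)
    print(n,topc(C,p[:2],zt-3,zt+4),zt)
    if n!="wrist": cv2.imwrite(f"pics/{n}1.png",im[:,:,::-1])
    else: cv2.imwrite("pics/w4.png",im[:,:,::-1])
go(555.5,-179.5,115,68)
E
```

```text
wrist (7642, ((549.4459838867188, -176.17698669433594), 34.21650314331055), array([ 551.4, -176.3,  167.8])) 167.2763940394919
scene (384, ((560.7182006835938, -179.6631622314453), 35.206329345703125), array([ 558.9, -182.5,  167. ])) 167.2763940394919
side (154, ((554.8460083007812, -176.8516082763672), 34.055816650390625), array([ 546.3, -178. ,  167.7])) 167.2763940394919
t 6.80 pos [ 555.8 -178.8  126.2] rpy [180.   -0.  158.1] jaw 68.1 F [ 0.4  0.9 -1.8] op 57.2 -> d [ 0.     -0.0008  0.0112] twist 0.07602920564984572
```

View pics/w4.png

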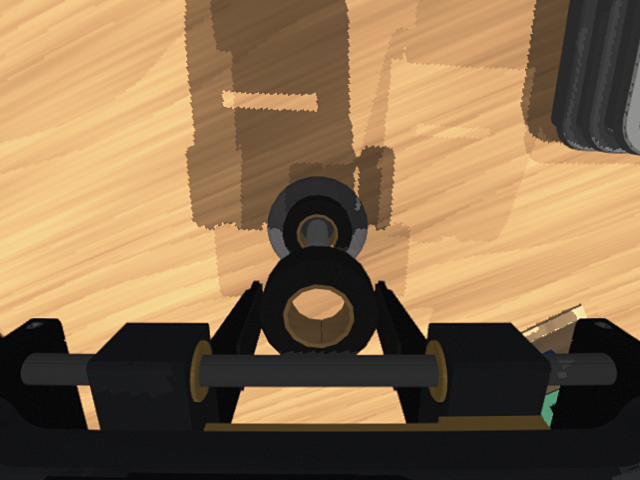

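The roll is held level with its hole at about (319,316), and the foot of the post shows around (317,228). I'll compare the two centres within this one view so that calibration errors cancel.

```bash
python3 - <<'E'
from h import *
c=cam("wrist")
def fit(px,z):
    P=plane("wrist",px,z,c)[:,:2]; A=np.c_[2*P,np.ones(len(P))]; s=np.linalg.lstsq(A,(P**2).sum(1),rcond=None)[0]
    return s[:2].round(1),np.sqrt(s[2]+s[:2]@s[:2]).round(1)
print("tape outer",fit([[262,303],[378,303],[319,246],[281,262],[357,262]],167.3))
print("hole",fit([[284,315],[354,315],[319,285],[295,293],[343,293]],167.3))
print("foot",fit([[268,228],[367,228],[317,177],[280,197],[354,197]],12))
print("old roll",fit([[283,228],[352,228],[317,195],[290,208],[344,208]],36))
im,dep=read_camera("wrist");C=cloud("wrist",dep,c);print("foot cloud",topc(C,[556,-179],9,15,60),topc(C,[556,-179],33,39,40))
E
```

```text
tape outer (array([ 549.5, -174.7]), np.float64(27.3))
hole (array([ 556.4, -177.8]), np.float64(16.8))
foot (array([ 553.9, -178.1]), np.float64(43.4))
old roll (array([ 549. , -176.1]), np.float64(28.1))
foot cloud (3321, ((553.7784423828125, -178.0705108642578), 44.913108825683594), array([ 540.5, -172.8,   12.2])) (2094, ((551.5809936523438, -177.11570739746094), 28.898357391357422), array([ 544. , -174.3,   36.5]))
```

Call:
carry_out(
  moves=[
    {"dx": -0.0015, "dy": -0.001, "dz": 0.02, "twist": 0},
    {"dx": -0.0015, "dy": -0.001, "dz": 0.045, "twist": 0},
    {"dx": -0.0015, "dy": -0.001, "dz": 0.06, "twist": 0},
    {"dx": -0.0015, "dy": -0.001, "dz": 0.07, "twist": 0},
    {"dx": -0.0015, "dy": -0.001, "dz": 0.08, "twist": 0},
  ],
)

```text
t: 7.35
eef_pos: [557.0, -181.0, 45.8]
tcp_rot: [3.142, 0.0, 2.758]
ft_force: [-0.2, 0.5, -0.3]
opening: 0.603
```

Call:
carry_out(
  moves=[
    {"dx": 0, "dy": 0, "dz": 0.008, "twist": 0},
    {"dx": 0, "dy": 0, "dz": 0.015, "twist": 0},
    {"dx": 0, "dy": 0, "dz": 0.021, "twist": 0},
    {"dx": 0, "dy": 0, "dz": 0.025, "twist": 0},
    {"dx": 0, "dy": 0, "dz": 0.025, "twist": 0},
  ],
)

```text
t: 7.85
eef_pos: [556.6, -181.2, 20.7]
tcp_rot: [3.141, -0.001, 2.758]
ft_force: [0.4, 0.2, 0.0]
opening: 0.602
```

```bash
python3 - <<'E'
from h import *
go(555.5,-179.5,20,68)
im,dep=read_camera("wrist"); cv2.imwrite("pics/w5.png",im[:,:,::-1])
im,dep=read_camera("scene"); cv2.imwrite("pics/s5.png",cv2.resize(im[200:320,150:310,::-1],(640,480)))
E
```

```text
t 7.85 pos [ 556.6 -181.2   20.7] rpy [180.  -0. 158.] jaw 68.0 F [0.4 0.2 0. ] op 57.2 -> d [0.0017 0.0012 0.0007] twist 0.0013528982116213228
```

View pics/w5.png

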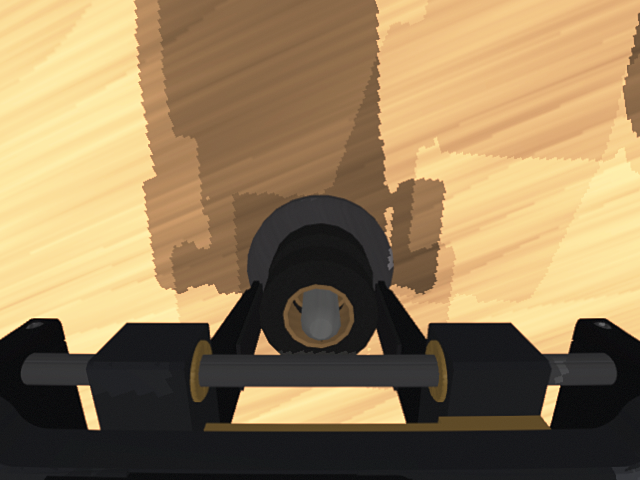

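The post's tip, at (320,312), is through the roll's hole, and there is no contact force. I'll lower it the last millimetre, release it and withdraw.

Call:
carry_out(
  moves=[
    {"dx": 0, "dy": 0, "dz": 0.001, "twist": 0},
    {"dx": 0, "dy": 0, "dz": 0.002, "twist": 0},
    {"dx": 0, "dy": 0, "dz": 0.002, "twist": 0},
  ],
)

```text
t: 8.25
eef_pos: [556.8, -181.3, 19.1]
tcp_rot: [3.141, 0.0, 2.758]
ft_force: [-0.3, 0.3, -1.4]
opening: 0.601
```

Call:
carry_out(
  moves=[
    {"dx": 0, "dy": 0, "dz": 0, "twist": 0},
    {"dx": 0, "dy": 0, "dz": 0, "twist": 0},
    {"dx": 0, "dy": 0, "dz": 0, "twist": 0},
    {"dx": 0, "dy": 0, "dz": 0, "twist": 0},
    {"dx": 0, "dy": 0, "dz": 0, "twist": 0},
  ],
  grip=0.085,
)

```text
t: 8.75
eef_pos: [556.8, -181.3, 19.1]
tcp_rot: [3.142, 0.0, 2.758]
ft_force: [0.6, -0.5, -0.1]
opening: 0.89
```

Call:
carry_out(
  moves=[
    {"dx": 0, "dy": 0, "dz": -0.02, "twist": 0},
    {"dx": 0, "dy": 0, "dz": -0.05, "twist": 0},
    {"dx": 0, "dy": 0, "dz": -0.09, "twist": 0},
    {"dx": 0, "dy": 0, "dz": -0.12, "twist": 0},
    {"dx": 0, "dy": 0, "dz": -0.12, "twist": 0},
  ],
)

```text
t: 9.25
eef_pos: [558.4, -182.0, 143.1]
tcp_rot: [-3.141, 0.007, 2.758]
ft_force: [-0.4, -0.4, -0.5]
opening: 0.895
```

```bash
python3 - <<'E'
from h import *
c=cam("wrist"); im,dep=read_camera("wrist"); C=cloud("wrist",dep,c)
print("new roll",topc(C,[553,-178],56,64,40)); print("rim")
P=C[(abs(C[...,2]-36)<2)]; P=P[np.hypot(*(P[:,:2]-[553,-178]).T)<50]; print("z36 pts",len(P))
for n in("scene","side"):
    im,dep=read_camera(n); C=cloud(n,dep); print(n,topc(C,[553,-178],56,64,40))
T=lambda x,y:np.array([530,132])+np.array([[.927,.375],[-.375,.927]])@[x,y]
for k in((65,78),(65,-78),(-65,78),(-65,-78)): print(k,T(*k).round(1))
go(*T(65,-78),140,-22)
E
```

```text
new roll (3000, ((556.48046875, -180.22044372558594), 28.898752212524414), array([ 555.1, -179.7,   60.5]))
rim
z36 pts 524
scene (372, ((558.28271484375, -182.44381713867188), 29.532167434692383), array([ 560.5, -182.9,   59.6]))
side (222, ((557.5165405273438, -180.83987426757812), 31.315189361572266), array([ 557.2, -176.1,   60.2]))
(65, 78) [619.5 179.9]
(65, -78) [561.   35.3]
(-65, 78) [499.  228.7]
(-65, -78) [440.5  84.1]
t 9.40 pos [ 556.4 -181.1  138.5] rpy [180.  -0. 158.] jaw 68.0 F [-0.  -0.1 -1.1] op 85.2 -> d [ 0.0768  0.2024 -0.0014] twist -89.99946999442375
```

The roll is flat on the post with its top at z = 60. Next is corner pm, the nearest one. The jaw has to turn a quarter, and a twist of +90 keeps joint 6 within range.

Call:
carry_out(
  moves=[
    {"dx": 0.012, "dy": 0.03, "dz": 0, "twist": 8},
    {"dx": 0.028, "dy": 0.075, "dz": 0, "twist": 16},
    {"dx": 0.044, "dy": 0.12, "dz": 0, "twist": 24},
    {"dx": 0.06, "dy": 0.165, "dz": 0, "twist": 32},
    {"dx": 0.077, "dy": 0.21, "dz": 0, "twist": 40},
  ],
  grip=0.04,
)

```text
t: 9.9
eef_pos: [563.4, 41.3, 137.6]
tcp_rot: [-3.14, -0.001, 2.061]
ft_force: [1.0, 0.4, -0.1]
opening: 0.53
```

Call:
carry_out(
  moves=[
    {"dx": 0, "dy": 0, "dz": 0, "twist": 8},
    {"dx": 0, "dy": 0, "dz": 0, "twist": 16},
    {"dx": 0, "dy": 0, "dz": 0, "twist": 24},
    {"dx": 0, "dy": 0, "dz": 0, "twist": 32},
    {"dx": 0, "dy": 0, "dz": 0, "twist": 40},
  ],
)

```text
t: 10.4
eef_pos: [563.4, 39.6, 137.5]
tcp_rot: [-3.139, 0.0, 1.364]
ft_force: [-0.9, 0.1, 0.3]
opening: 0.417
```

Call:
carry_out(
  moves=[
    {"dx": 0, "dy": 0, "dz": 0, "twist": 6},
    {"dx": 0, "dy": 0, "dz": 0, "twist": 10},
    {"dx": 0, "dy": 0, "dz": 0, "twist": 10},
    {"dx": 0, "dy": 0, "dz": 0, "twist": 10},
  ],
)

```text
t: 10.8
eef_pos: [563.7, 39.5, 138.1]
tcp_rot: [-3.14, 0.0, 1.197]
ft_force: [0.6, -0.5, -0.2]
opening: 0.417
```

```bash
python3 - <<'E'
from h import *
tips(); go(564,42.7,65,-22); print(state()['joints'].round(2))
c=cam("wrist");im,dep=read_camera("wrist");cv2.imwrite("pics/w6.png",im[:,:,::-1]);C=cloud("wrist",dep,c)
p=np.array([530,132]);a=np.radians(68);l=C[...,:2]-p;ty=l@[np.cos(a),np.sin(a)];tx=l@[np.sin(a),-np.cos(a)]
k=(abs(C[...,2]-102)<2.5)
for s in(1,-1):
  m=k&(tx*s>45)&(tx*s<85)&(abs(ty)<75); print("long side",s,m.sum(),np.percentile(tx[m],[1,50,99]).round(1) if m.any() else "")
  m=k&(ty*s>75)&(ty*s<115)&(abs(tx)<45); print("short side",s,m.sum(),np.percentile(ty[m],[1,50,99]).round(1) if m.any() else "")
E
```

```text
finger 1 1304 tool z max pct [-53.6 -33.2 -27.4 -25.2] x [-5.8 12.9]
[221 204 179 163 149 127 106  86  69   0   0   0   0   0   0   0   0   0
   0   0]
finger -1 1304 tool z max pct [-53.7 -33.2 -27.5 -25.5] x [-5.7 12.9]
[218 203 184 160 149 133 102  90  65   0   0   0   0   0   0   0   0   0
   0   0]
t 10.85 pos [563.8  39.5 138.4] rpy [-179.9    0.    68.6] jaw -21.4 F [ 0.7 -0.6 -0.1] op 39.9 -> d [ 0.0031 -0.0009  0.0734] twist 0.5733360722512657
[-0.05  0.46  1.76  0.    0.91  0.33]
long side 1 4078 [58.7 63.6 68.5]
short side 1 0 
long side -1 4216 [-71.2 -65.2 -60.9]
short side -1 1600 [-98.5 -92.7 -88.4]
```

View pics/w6.png

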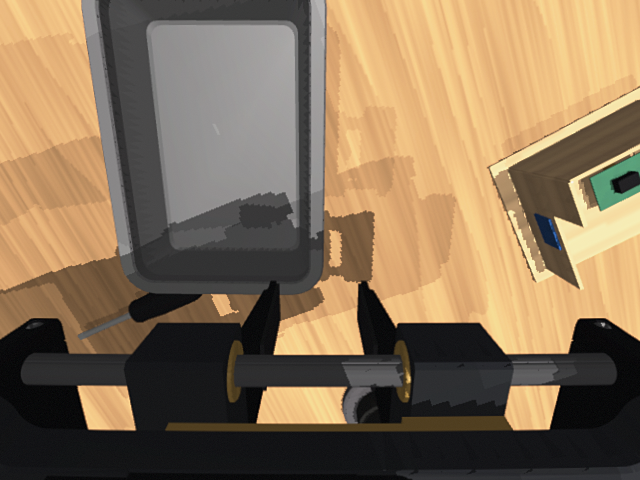

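The rim's long side runs up to about (318,285), just left of the midpoint between the fingers at (320,285). The tips are again 25 mm behind the TCP. The wrist fit moves the rim centre by 1-2 mm, so I'll apply that and descend.

Call:
carry_out(
  moves=[
    {"dx": 0.004, "dy": -0.0025, "dz": 0.02, "twist": 0.6},
    {"dx": 0.004, "dy": -0.0025, "dz": 0.04, "twist": 0.6},
    {"dx": 0.004, "dy": -0.0025, "dz": 0.055, "twist": 0.6},
    {"dx": 0.004, "dy": -0.0025, "dz": 0.066, "twist": 0.6},
    {"dx": 0.004, "dy": -0.0025, "dz": 0.073, "twist": 0.6},
  ],
)

```text
t: 11.4
eef_pos: [563.0, 44.1, 65.2]
tcp_rot: [-3.141, 0.0, 1.185]
ft_force: [0.1, -0.2, 0.3]
opening: 0.422
```

Call:
carry_out(
  moves=[
    {"dx": 0, "dy": 0, "dz": 0, "twist": 0},
    {"dx": 0, "dy": 0, "dz": 0, "twist": 0},
  ],
)

```text
t: 11.6
eef_pos: [563.5, 44.1, 66.5]
tcp_rot: [3.141, -0.0, 1.185]
ft_force: [0.0, -0.6, 0.0]
opening: 0.423
```

```bash
python3 - <<'E'
from h import *
tips(); go(563.2,44.2,65,-22)
c=cam("wrist");im,dep=read_camera("wrist");cv2.imwrite("pics/w7.png",im[:,:,::-1]);C=cloud("wrist",dep,c)
s=state();L=(C-s['eef_pos'])@Ro.from_euler('xyz',s['tcp_rot']).as_matrix();x,y,z=np.moveaxis(L,-1,0)
m=(abs(C[...,2]-102)<2)&(x>12)&(x<50)&(abs(y)<19); print("rim in tool y",m.sum(),np.percentile(y[m],[1,50,99]).round(1))
E
```

```text
finger 1 1302 tool z max pct [-53.7 -33.7 -27.5 -25.3] x [-5.8 12.9]
[216 201 186 167 138 135 105  86  68   0   0   0   0   0   0   0   0   0
   0   0]
finger -1 2424 tool z max pct [-31.3   7.7   8.3   9.4] x [-11.5  12.9]
[216 203 183 163 152 129 100  92  62   0   0   0   5  56  77 986   0   0
   0   0]
t 11.65 pos [563.6  44.1  66.7] rpy [179.9  -0.   67.9] jaw -22.1 F [-0.7 -0.3  0.4] op 40.2 -> d [-0.0001 -0.0004  0.0017] twist -0.13287766230928355
rim in tool y 1623 [-5.4 -0.4  4.4]
```

Call:
carry_out(
  moves=[
    {"dx": 0, "dy": -0.0005, "dz": 0.002, "twist": 0},
    {"dx": 0, "dy": -0.0005, "dz": 0.002, "twist": 0},
    {"dx": 0, "dy": -0.0005, "dz": 0.002, "twist": 0},
    {"dx": 0, "dy": -0.0005, "dz": 0.002, "twist": 0},
    {"dx": 0, "dy": -0.0005, "dz": 0.002, "twist": 0},
  ],
  grip=0.003,
)

```text
t: 12.2
eef_pos: [562.9, 44.3, 64.3]
tcp_rot: [3.141, -0.0, 1.184]
ft_force: [0.2, 0.2, 1.5]
opening: 0.102
```

Call:
carry_out(
  moves=[
    {"dx": 0, "dy": 0, "dz": 0, "twist": 0},
    {"dx": 0, "dy": 0, "dz": 0, "twist": 0},
  ],
)

```text
t: 12.4
eef_pos: [562.9, 44.3, 64.2]
tcp_rot: [3.141, -0.0, 1.184]
ft_force: [1.0, -1.2, 2.3]
opening: 0.1
```

The rim is gripped, with the opening at 9.6 mm. I'll peel slowly and watch the force.

Call:
carry_out(
  moves=[
    {"dx": 0, "dy": 0, "dz": -0.0015, "twist": 0},
    {"dx": 0, "dy": 0, "dz": -0.003, "twist": 0},
    {"dx": 0, "dy": 0, "dz": -0.0045, "twist": 0},
    {"dx": 0, "dy": 0, "dz": -0.006, "twist": 0},
    {"dx": 0, "dy": 0, "dz": -0.006, "twist": 0},
  ],
)

```text
t: 12.9
eef_pos: [562.3, 44.4, 70.1]
tcp_rot: [-3.141, 0.0, 1.185]
ft_force: [-3.1, 0.8, -2.9]
opening: 0.105
```

Call:
carry_out(
  moves=[
    {"dx": 0, "dy": 0, "dz": -0.0015, "twist": 0},
    {"dx": 0, "dy": 0, "dz": -0.003, "twist": 0},
    {"dx": 0, "dy": 0, "dz": -0.0045, "twist": 0},
    {"dx": 0, "dy": 0, "dz": -0.006, "twist": 0},
    {"dx": 0, "dy": 0, "dz": -0.006, "twist": 0},
  ],
)

```text
t: 13.4
eef_pos: [563.2, 44.3, 76.6]
tcp_rot: [3.141, -0.001, 1.184]
ft_force: [-0.2, 0.3, -1.2]
opening: 0.104
```

```bash
cat >> h.py <<'E'
def trays(names=("scene","side")):
    a=np.radians(68)
    for n in names:
        c=cam(n);im,dep=read_camera(n);C=cloud(n,dep,c); l=C[...,:2]-[530,132]
        ty=l@[np.cos(a),np.sin(a)];tx=l@[np.sin(a),-np.cos(a)];z=C[...,2]
        print(n,end=": ")
        for i,j in((1,1),(1,-1),(-1,1),(-1,-1)):
            # highest rim near each corner (excl. fingers), robust
            m=(abs(tx-i*55)<20)&(abs(ty-j*88)<16)&(z>50)&(z<170)&((abs(tx)>59)|(abs(ty)>89))
            if j==-1 and i==1: m&=(ty<-84)
            print((i,j),m.sum(),np.percentile(z[m],[50,90]).round(1) if m.sum()>5 else "",end="; ")
        m=(abs(tx)<90)&(abs(ty)<120)&(z>20); 
        for lo,hi in((70,80),(80,88)):
            k=m&(z>lo)&(z<hi)&((abs(tx)>62)|(abs(ty)>92)); print((lo,hi),k.sum(),end=" ")
        print()
E
python3 - <<'E'
from h import *
go(563,44,65); trays()
E
```

```text
t 13.40 pos [563.2  44.3  76.6] rpy [179.9  -0.   67.8] jaw -22.2 F [-0.2  0.3 -1.2] op 9.9 -> d [-0.0003 -0.0001  0.0116] twist None
scene: (1, 1) 166 [105. 113.]; (1, -1) 4 ; (-1, 1) 88 [106.8 109.6]; (-1, -1) 0 ; (70, 80) 227 (80, 88) 1 
side: (1, 1) 221 [105.5 114.3]; (1, -1) 72 [111.5 115.2]; (-1, 1) 291 [ 99.  110.1]; (-1, -1) 138 [107.8 111.8]; (70, 80) 557 (80, 88) 0
```

The force is down to the tray's own weight, so the dimples have let go, but the tray may have come up nearly level. I'll fit its rim plane before going on.

```bash
cat >> h.py <<'E'
def rimfit(lo=92,hi=190,names=("scene","side")):
    a=np.radians(68); Q=[]; s=state()
    for n in names:
        c=cam(n);im,dep=read_camera(n);C=cloud(n,dep,c).reshape(-1,3); l=C[:,:2]-[530,132]
        q=np.c_[l@[np.sin(a),-np.cos(a)],l@[np.cos(a),np.sin(a)],C[:,2]]
        m=(abs(q[:,0])<76)&(abs(q[:,1])<108)&(q[:,2]>lo)&(q[:,2]<hi)&((abs(q[:,0])>60.5)|(abs(q[:,1])>90.5))
        m&=~((q[:,0]>30)&(q[:,1]<-40)); Q.append(q[m])
    q=np.vstack(Q); best=None; rng=np.random.default_rng(0)
    A=np.c_[q[:,:2],np.ones(len(q))]
    for _ in range(400):
        i=rng.choice(len(q),3,False)
        try: k=np.linalg.solve(A[i],q[i,2])
        except Exception: continue
        if max(abs(k[:2]))>.25: continue
        n=(abs(A@k-q[:,2])<1.5).sum()
        if best is None or n>best[0]: best=(n,k)
    inl=abs(A@best[1]-q[:,2])<2; k=np.linalg.lstsq(A[inl],q[inl,2],rcond=None)[0]
    print("rim inl",inl.sum(),len(q),"tilt deg x,y",np.degrees(np.arctan(k[:2])).round(1),"corner z pp pm mp mm",[round(float(k@[i*70,j*100,1]),1) for i,j in((1,1),(1,-1),(-1,1),(-1,-1))])
E
python3 - <<'E'
from h import *
rimfit(); rimfit(62,84)
im,_=read_camera("side");im2,_=read_camera("scene")
cv2.imwrite("pics/m8.png",np.hstack([cv2.resize(im[200:345,240:410,::-1],(390,333),interpolation=cv2.INTER_CUBIC),cv2.resize(im2[140:270,270:420,::-1],(390,333),interpolation=cv2.INTER_CUBIC)]))
E
```

```text
rim inl 1062 1986 tilt deg x,y [ 2.  -0.8] corner z pp pm mp mm [112.4, 115.0, 107.4, 110.1]
rim inl 578 1069 tilt deg x,y [-1.1  0.3] corner z pp pm mp mm [72.7, 71.5, 75.3, 74.1]
```

View pics/m8.png

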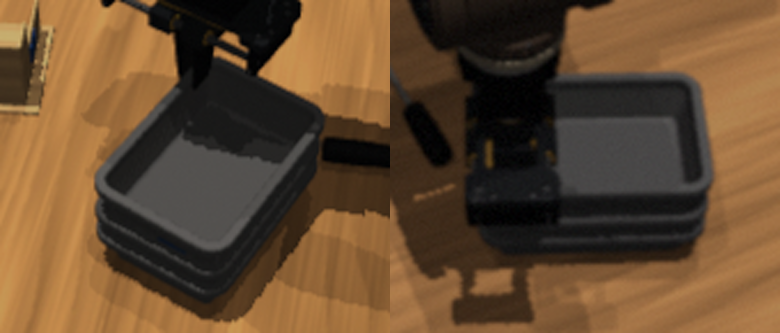

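In the side view the tray is up with its rim at about (100,185)-(320,120), and the stack still stands. The plane fit gives rises of pm +13 and mp +5.4, so the stiff straight-edge pinch brought the tray up too level to count as a peel. I'll seat it again and re-pinch diagonally at the rounded corner, where it can tip along the diagonal.

Call:
carry_out(
  moves=[
    {"dx": 0, "dy": 0, "dz": 0.003, "twist": 0},
    {"dx": 0, "dy": 0, "dz": 0.006, "twist": 0},
    {"dx": 0, "dy": 0, "dz": 0.009, "twist": 0},
    {"dx": 0, "dy": 0, "dz": 0.012, "twist": 0},
    {"dx": 0, "dy": 0, "dz": 0.0125, "twist": 0},
  ],
)

```text
t: 14.3
eef_pos: [563.6, 44.2, 64.0]
tcp_rot: [3.14, -0.001, 1.184]
ft_force: [2.9, -3.0, 12.3]
opening: 0.103
```

```bash
python3 - <<'E'
from h import *
go(563,44,64); rimfit()
E
```

```text
t 14.30 pos [563.6  44.2  64. ] rpy [179.9  -0.   67.9] jaw -22.1 F [ 2.9 -3.  12.3] op 9.8 -> d [-0.0004 -0.0005  0.    ] twist None
rim inl 1048 1888 tilt deg x,y [-0.6  2.9] corner z pp pm mp mm [110.2, 100.1, 111.8, 101.7]
```

Call:
carry_out(
  moves=[
    {"dx": 0, "dy": 0, "dz": 0, "twist": 0},
    {"dx": 0, "dy": 0, "dz": 0, "twist": 0},
    {"dx": 0, "dy": 0, "dz": 0, "twist": 0},
  ],
  grip=0.04,
)

```text
t: 14.7
eef_pos: [562.1, 44.5, 63.1]
tcp_rot: [-3.14, 0.0, 1.184]
ft_force: [0.4, -0.7, 0.1]
opening: 0.3
```

Call:
carry_out(
  moves=[
    {"dx": 0, "dy": 0, "dz": -0.01, "twist": 0},
    {"dx": 0, "dy": 0, "dz": -0.03, "twist": 0},
    {"dx": 0, "dy": 0, "dz": -0.06, "twist": 0},
    {"dx": 0, "dy": 0, "dz": -0.075, "twist": 0},
    {"dx": 0, "dy": 0, "dz": -0.075, "twist": 0},
  ],
)

```text
t: 15.2
eef_pos: [563.6, 44.4, 141.1]
tcp_rot: [3.138, -0.001, 1.184]
ft_force: [0.2, -0.0, -0.2]
opening: 0.418
```

```bash
python3 - <<'E'
from h import *
go(600,190,140,23); rimfit(); rimfit(62,84)
E
```

```text
t 15.20 pos [563.6  44.4 141.1] rpy [ 1.798e+02 -1.000e-01  6.790e+01] jaw -22.1 F [ 0.2 -0.  -0.2] op 39.7 -> d [ 0.1486 -0.0212  0.0012] twist -45.13653168497218
rim inl 1070 1897 tilt deg x,y [-0.4  3.2] corner z pp pm mp mm [111.3, 100.0, 112.3, 101.0]
rim inl 569 1056 tilt deg x,y [-0.4 -0.2] corner z pp pm mp mm [73.0, 73.7, 74.0, 74.7]
```

The -y end, including mm and pm, is seated, while the +y end sits about 10 mm up on its released dimples. So I can peel from corner pp against mm. I'll use a 45° pinch at pp, jaw at 23°.

Call:
carry_out(
  moves=[
    {"dx": 0.03, "dy": -0.001, "dz": 0, "twist": -8},
    {"dx": 0.065, "dy": -0.002, "dz": 0, "twist": -16},
    {"dx": 0.1, "dy": -0.004, "dz": 0, "twist": -24},
    {"dx": 0.135, "dy": -0.006, "dz": 0, "twist": -32},
    {"dx": 0.158, "dy": -0.007, "dz": 0, "twist": -40},
  ],
)

```text
t: 15.9
eef_pos: [615.8, 195.3, 137.2]
tcp_rot: [-3.14, -0.0, 1.889]
ft_force: [0.2, -0.7, 0.5]
opening: 0.42
```

Call:
carry_out(
  moves=[
    {"dx": 0, "dy": 0, "dz": 0, "twist": -5},
    {"dx": 0, "dy": 0, "dz": 0, "twist": -5},
    {"dx": 0, "dy": 0, "dz": 0, "twist": -5},
  ],
)

```text
t: 16.2
eef_pos: [615.4, 193.0, 137.8]
tcp_rot: [-3.14, -0.0, 1.967]
ft_force: [-0.1, 0.0, 0.6]
opening: 0.421
```

```bash
python3 - <<'E'
from h import *
go(616.5,193.5,74,23)
c=cam("wrist");im,dep=read_camera("wrist");cv2.imwrite("pics/w9.png",im[:,:,::-1]);C=cloud("wrist",dep,c)
a=np.radians(68);l=C[...,:2]-[530,132];ty=l@[np.cos(a),np.sin(a)];tx=l@[np.sin(a),-np.cos(a)]; z=C[...,2]
m=(z>103)&(z<116)&(tx>53)&(tx<80)&(ty>30)&(ty<72); print("long +x",m.sum(),np.percentile(tx[m],[2,50,98]).round(1),np.median(z[m]))
m=(z>103)&(z<116)&(ty>82)&(ty<112)&(tx>-20)&(tx<42); print("short +y",m.sum(),np.percentile(ty[m],[2,50,98]).round(1),np.median(z[m]))
E
```

```text
t 16.20 pos [615.4 193.  137.8] rpy [-179.9   -0.   112.7] jaw 22.7 F [-0.1  0.   0.6] op 40.0 -> d [-0.      0.0013  0.0637] twist -0.3086454884295051
long +x 595 [58.3 62.7 68.1] 109.65751475140608
short +y 1830 [ 90.9  97.  101. ] 111.85876222325913
```

View pics/w9.png

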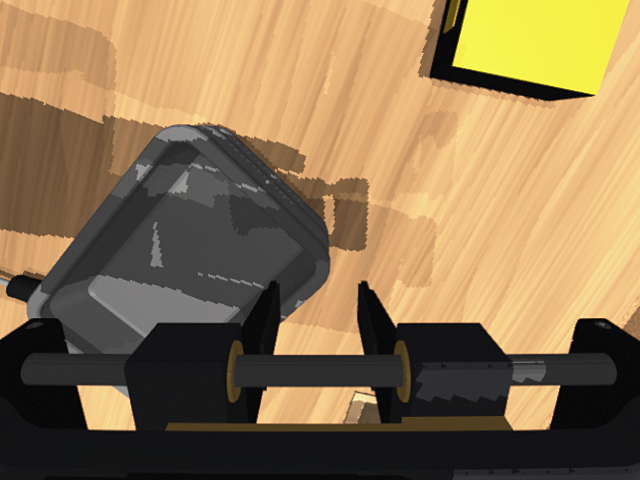

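The pp corner shows at about (328,255), level with the gap between the fingers, and the rim fits put the pinch point within 1 mm. I'll descend and grip.

Call:
carry_out(
  moves=[
    {"dx": 0.0005, "dy": 0.0005, "dz": 0.02, "twist": -0.3},
    {"dx": 0.0005, "dy": 0.0005, "dz": 0.04, "twist": -0.3},
    {"dx": 0.0005, "dy": 0.0005, "dz": 0.053, "twist": -0.3},
    {"dx": 0.0005, "dy": 0.0005, "dz": 0.06, "twist": -0.3},
    {"dx": 0.0005, "dy": 0.0005, "dz": 0.063, "twist": -0.3},
  ],
)

```text
t: 16.75
eef_pos: [616.1, 193.7, 75.2]
tcp_rot: [-3.141, -0.0, 1.974]
ft_force: [-0.5, 0.9, 0.2]
opening: 0.422
```

Call:
carry_out(
  moves=[
    {"dx": 0, "dy": 0, "dz": 0, "twist": 0},
    {"dx": 0, "dy": 0, "dz": 0, "twist": 0},
    {"dx": 0, "dy": 0, "dz": 0, "twist": 0},
  ],
)

```text
t: 17.05
eef_pos: [616.4, 194.0, 76.3]
tcp_rot: [3.14, 0.0, 1.975]
ft_force: [-1.2, 0.7, 0.6]
opening: 0.423
```

Call:
carry_out(
  moves=[
    {"dx": 0, "dy": 0, "dz": 0, "twist": 0},
    {"dx": 0, "dy": 0, "dz": 0, "twist": 0},
    {"dx": 0, "dy": 0, "dz": 0, "twist": 0},
    {"dx": 0, "dy": 0, "dz": 0, "twist": 0},
    {"dx": 0, "dy": 0, "dz": 0, "twist": 0},
  ],
  grip=0.008,
)

```text
t: 17.55
eef_pos: [616.6, 193.7, 75.8]
tcp_rot: [3.141, 0.001, 1.976]
ft_force: [1.5, -1.7, -0.2]
opening: 0.165
```

```bash
python3 - <<'E'
from h import *
go(615.6,193.7,74,23); rimfit()
E
```

```text
t 17.55 pos [616.6 193.7  75.8] rpy [179.9   0.  113.2] jaw 23.2 F [ 1.5 -1.7 -0.2] op 15.7 -> d [ 0.0004 -0.001   0.0018] twist 0.20622162669189947
rim inl 950 1900 tilt deg x,y [-0.2  3.4] corner z pp pm mp mm [111.7, 100.0, 112.2, 100.5]
```

Call:
carry_out(
  moves=[
    {"dx": 0, "dy": 0, "dz": -0.002, "twist": 0},
    {"dx": 0, "dy": 0, "dz": -0.004, "twist": 0},
    {"dx": 0, "dy": 0, "dz": -0.006, "twist": 0},
    {"dx": 0, "dy": 0, "dz": -0.008, "twist": 0},
    {"dx": 0, "dy": 0, "dz": -0.01, "twist": 0},
  ],
)

```text
t: 18.15
eef_pos: [616.1, 194.0, 85.8]
tcp_rot: [3.142, -0.0, 1.975]
ft_force: [1.9, -1.6, -1.8]
opening: 0.161
```

```bash
sed -i 's/m&=~((q\[:,0\]>30)&(q\[:,1\]<-40))/m\&=~((q[:,0]>20)\&(q[:,1]>50))/' h.py; python3 - <<'E'
from h import *
go(615.6,193.7,74,23); rimfit(); rimfit(62,84)
E
```

```text
t 18.15 pos [616.1 194.   85.8] rpy [180.   -0.  113.2] jaw 23.2 F [ 1.9 -1.6 -1.8] op 15.3 -> d [-0.0001 -0.0006  0.0118] twist 0.1560229331793721
rim inl 889 1674 tilt deg x,y [0.7 6.5] corner z pp pm mp mm [123.1, 100.1, 121.4, 98.4]
rim inl 543 1051 tilt deg x,y [-0.8  0.4] corner z pp pm mp mm [73.5, 71.9, 75.4, 73.8]
```

That works: pp is up 21 mm and mm is still seated. Continuing.

Call:
carry_out(
  moves=[
    {"dx": 0, "dy": 0, "dz": -0.003, "twist": 0},
    {"dx": 0, "dy": 0, "dz": -0.006, "twist": 0},
    {"dx": 0, "dy": 0, "dz": -0.009, "twist": 0},
    {"dx": 0, "dy": 0, "dz": -0.012, "twist": 0},
    {"dx": 0, "dy": 0, "dz": -0.014, "twist": 0},
  ],
)

```text
t: 18.85
eef_pos: [616.2, 194.2, 100.0]
tcp_rot: [3.141, -0.0, 1.974]
ft_force: [2.2, 0.2, -3.6]
opening: 0.157
```

```bash
python3 - <<'E'
from h import *
go(615.6,193.7,74,23); rimfit(); rimfit(62,84)
E
```

```text
t 18.85 pos [616.2 194.2 100. ] rpy [180.   -0.  113.1] jaw 23.1 F [ 2.2  0.2 -3.6] op 14.9 -> d [-0.0003 -0.0007  0.026 ] twist 0.1299759606875739
rim inl 710 1658 tilt deg x,y [2.6 9.1] corner z pp pm mp mm [137.2, 105.1, 130.9, 98.8]
rim inl 568 1084 tilt deg x,y [-0.5  0.2] corner z pp pm mp mm [73.7, 73.1, 74.9, 74.4]
```

The peel is done: pp is up 35 mm with mm still seated and the stack level. I'll lift clear slowly.

Call:
carry_out(
  moves=[
    {"dx": 0, "dy": 0, "dz": -0.004, "twist": 0},
    {"dx": 0, "dy": 0, "dz": -0.008, "twist": 0},
    {"dx": 0, "dy": 0, "dz": -0.012, "twist": 0},
    {"dx": 0, "dy": 0, "dz": -0.016, "twist": 0},
    {"dx": 0, "dy": 0, "dz": -0.02, "twist": 0},
  ],
)

```text
t: 19.55
eef_pos: [615.9, 193.9, 120.0]
tcp_rot: [-3.141, -0.0, 1.975]
ft_force: [0.1, 0.8, -0.4]
opening: 0.156
```

Call:
carry_out(
  moves=[
    {"dx": 0, "dy": 0, "dz": -0.005, "twist": 0},
    {"dx": 0, "dy": 0, "dz": -0.01, "twist": 0},
    {"dx": 0, "dy": 0, "dz": -0.015, "twist": 0},
    {"dx": 0, "dy": 0, "dz": -0.02, "twist": 0},
    {"dx": 0, "dy": 0, "dz": -0.02, "twist": 0},
  ],
)

```text
t: 20.05
eef_pos: [616.4, 194.0, 140.5]
tcp_rot: [3.14, 0.0, 1.975]
ft_force: [0.6, -0.2, -0.5]
opening: 0.159
```

```bash
python3 - <<'E'
from h import *
go(615.6,193.7,74,23); rimfit(95,230); rimfit(62,84)
E
```

```text
t 20.05 pos [616.4 194.  140.5] rpy [179.9   0.  113.2] jaw 23.2 F [ 0.6 -0.2 -0.5] op 15.2 -> d [ 0.     -0.001   0.0665] twist 0.15807131817281572
rim inl 785 2073 tilt deg x,y [1.3 7.8] corner z pp pm mp mm [175.9, 148.5, 172.7, 145.3]
rim inl 602 1078 tilt deg x,y [-0.4  0. ] corner z pp pm mp mm [73.4, 73.2, 74.2, 74.1]
```

The tray is free, with about 8° of tilt and its -y end low. To level it in the grip I'll shift it 40 mm toward -y and rest the low end lightly on the stack's -y rim while lowering. That force should be too small to move the stack.

Call:
carry_out(
  moves=[
    {"dx": -0.009, "dy": -0.009, "dz": 0, "twist": 0},
    {"dx": -0.019, "dy": -0.019, "dz": 0, "twist": 0},
    {"dx": -0.028, "dy": -0.028, "dz": 0.008, "twist": 0},
    {"dx": -0.028, "dy": -0.028, "dz": 0.016, "twist": 0},
    {"dx": -0.028, "dy": -0.028, "dz": 0.022, "twist": 0},
  ],
)

```text
t: 20.75
eef_pos: [601.2, 156.6, 116.8]
tcp_rot: [-3.141, -0.0, 1.974]
ft_force: [0.0, -0.6, -1.3]
opening: 0.156
```

Call:
carry_out(
  moves=[
    {"dx": 0, "dy": 0, "dz": 0.004, "twist": 0},
    {"dx": 0, "dy": 0, "dz": 0.008, "twist": 0},
    {"dx": 0, "dy": 0, "dz": 0.012, "twist": 0},
    {"dx": 0, "dy": 0, "dz": 0.016, "twist": 0},
    {"dx": 0, "dy": 0, "dz": 0.018, "twist": 0},
  ],
)

```text
t: 21.25
eef_pos: [601.5, 157.4, 99.4]
tcp_rot: [3.141, -0.0, 1.975]
ft_force: [-0.3, 1.2, 0.8]
opening: 0.159
```

```bash
sed -i 's/def rimfit(lo=92,hi=190,names=("scene","side"))/def rimfit(lo=92,hi=190,names=("scene","side"),o=(530,132))/; s/C=cloud(n,dep,c).reshape(-1,3); l=C\[:,:2\]-\[530,132\]/C=cloud(n,dep,c).reshape(-1,3); l=C[:,:2]-np.array(o)/' h.py; python3 - <<'E'
from h import *
go(615.6,193.7,74,23); rimfit(100,180,o=(515,95)); rimfit(62,84)
E
```

```text
t 21.25 pos [601.5 157.4  99.4] rpy [180.   -0.  113.2] jaw 23.2 F [-0.3  1.2  0.8] op 15.1 -> d [0.0278 0.0272 0.0254] twist 0.17181266962415975
rim inl 733 1606 tilt deg x,y [-0.1  5.4] corner z pp pm mp mm [135.0, 115.9, 135.3, 116.2]
rim inl 797 1536 tilt deg x,y [ 0. -1.] corner z pp pm mp mm [73.0, 76.4, 72.9, 76.3]
```

The tilt is down to 5.4° and the contact force is about 2 N. Lowering further.

Call:
carry_out(
  moves=[
    {"dx": 0, "dy": 0, "dz": 0.004, "twist": 0},
    {"dx": 0, "dy": 0, "dz": 0.008, "twist": 0},
    {"dx": 0, "dy": 0, "dz": 0.012, "twist": 0},
    {"dx": 0, "dy": 0, "dz": 0.015, "twist": 0},
    {"dx": 0, "dy": 0, "dz": 0.015, "twist": 0},
  ],
)

```text
t: 21.95
eef_pos: [601.2, 157.2, 84.2]
tcp_rot: [-3.141, -0.0, 1.975]
ft_force: [0.1, 1.6, 1.6]
opening: 0.158
```

```bash
python3 - <<'E'
from h import *
go(615.6,193.7,74,23); rimfit(90,160,o=(515,95))
E
```

```text
t 21.95 pos [601.2 157.2  84.2] rpy [-180.    -0.   113.2] jaw 23.2 F [0.1 1.6 1.6] op 15.0 -> d [0.0279 0.0276 0.0101] twist 0.1572721791386158
rim inl 674 1606 tilt deg x,y [ 0.2 -0.1] corner z pp pm mp mm [120.3, 120.6, 119.8, 120.1]
```

The tray is level at 0.2° and -0.1°. I'll lift gently and move back above the stack.

Call:
carry_out(
  moves=[
    {"dx": 0, "dy": 0, "dz": -0.003, "twist": 0},
    {"dx": 0, "dy": 0, "dz": -0.009, "twist": 0},
    {"dx": 0, "dy": 0, "dz": -0.017, "twist": 0},
    {"dx": 0, "dy": 0, "dz": -0.027, "twist": 0},
    {"dx": 0, "dy": 0, "dz": -0.037, "twist": 0},
  ],
)

```text
t: 22.55
eef_pos: [601.5, 157.2, 122.8]
tcp_rot: [3.141, 0.0, 1.975]
ft_force: [0.3, -0.5, -1.2]
opening: 0.157
```

Call:
carry_out(
  moves=[
    {"dx": 0, "dy": 0, "dz": -0.01, "twist": 0},
    {"dx": 0.003, "dy": 0.003, "dz": -0.02, "twist": 0},
    {"dx": 0.008, "dy": 0.008, "dz": -0.03, "twist": 0},
    {"dx": 0.013, "dy": 0.013, "dz": -0.04, "twist": 0},
    {"dx": 0.018, "dy": 0.018, "dz": -0.05, "twist": 0},
  ],
)

```text
t: 23.05
eef_pos: [611.1, 181.6, 172.5]
tcp_rot: [3.141, -0.0, 1.975]
ft_force: [0.7, 0.6, -0.6]
opening: 0.157
```

Call:
carry_out(
  moves=[
    {"dx": 0.004, "dy": 0.004, "dz": -0.01, "twist": 0},
    {"dx": 0.007, "dy": 0.007, "dz": -0.02, "twist": 0},
    {"dx": 0.01, "dy": 0.01, "dz": -0.03, "twist": 0},
    {"dx": 0.01, "dy": 0.01, "dz": -0.038, "twist": 0},
    {"dx": 0.01, "dy": 0.01, "dz": -0.042, "twist": 0},
  ],
)

```text
t: 23.55
eef_pos: [616.3, 194.0, 214.6]
tcp_rot: [3.141, 0.0, 1.975]
ft_force: [0.4, 0.7, -1.4]
opening: 0.154
```

Call:
carry_out(
  moves=[
    {"dx": 0, "dy": 0, "dz": -0.002, "twist": 0},
    {"dx": 0, "dy": 0, "dz": -0.002, "twist": 0},
    {"dx": 0, "dy": 0, "dz": -0.002, "twist": 0},
    {"dx": 0, "dy": 0, "dz": -0.002, "twist": 0},
    {"dx": 0, "dy": 0, "dz": -0.002, "twist": 0},
  ],
)

```text
t: 24.05
eef_pos: [616.0, 193.9, 215.4]
tcp_rot: [-3.141, -0.0, 1.975]
ft_force: [0.4, 0.4, -1.5]
opening: 0.159
```

```bash
python3 - <<'E'
from h import *
go(615.6,193.7,74,23); rimfit(180,290); rimfit(62,84)
for n in("scene","side"):
    im,dep=read_camera(n); C=cloud(n,dep); print(n,topc(C,[556,-180],56,64,40))
    cv2.imwrite(f"pics/{n}9.png",im[:,:,::-1])
a=cv2.imread("pics/scene9.png")[60:400,120:560]; b=cv2.imread("pics/side9.png")[60:400,150:500]
cv2.imwrite("pics/fin.png",np.hstack([a,b]))
E
```

```text
t 24.05 pos [616.  193.9 215.4] rpy [-180.    -0.   113.2] jaw 23.2 F [ 0.4  0.4 -1.5] op 15.2 -> d [-0.     -0.0004  0.1414] twist 0.15057591889124922
rim inl 1003 2390 tilt deg x,y [1.9 2.8] corner z pp pm mp mm [252.2, 242.3, 247.6, 237.7]
rim inl 856 1548 tilt deg x,y [-0.3  0.4] corner z pp pm mp mm [74.0, 72.7, 74.7, 73.4]
scene (377, ((558.3562622070312, -183.84317016601562), 30.11840057373047), array([ 560.6, -182.8,   59.5]))
side (89, ((556.119873046875, -185.58319091796875), 28.353612899780273), array([ 554. , -192.8,   60.4]))
```

View pics/fin.png

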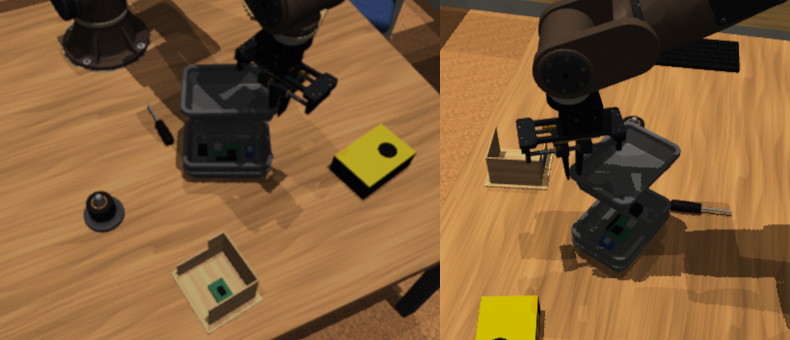

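The final view shows the tray held above the stack with the kit parts showing below it, the roll on the post at (103,205), and the bystanders untouched. It sprang back to about 3.4° of tilt once lifted, so I'll check whether it's creeping.

Call:
carry_out(
  moves=[
    {"dx": 0, "dy": 0, "dz": 0, "twist": 0},
    {"dx": 0, "dy": 0, "dz": 0, "twist": 0},
    {"dx": 0, "dy": 0, "dz": 0, "twist": 0},
    {"dx": 0, "dy": 0, "dz": 0, "twist": 0},
    {"dx": 0, "dy": 0, "dz": 0, "twist": 0},
  ],
)

```text
t: 24.85
eef_pos: [616.1, 194.0, 215.6]
tcp_rot: [3.142, -0.0, 1.975]
ft_force: [-0.3, -0.4, -1.7]
opening: 0.155
```

```bash
python3 - <<'E'
from h import *
rimfit(180,290); rimfit(180,290,("side",)); rimfit(180,290,("scene",))
E
```

```text
rim inl 1017 2381 tilt deg x,y [1.6 2.7] corner z pp pm mp mm [251.1, 241.8, 247.3, 238.0]
rim inl 609 1035 tilt deg x,y [1.4 2.4] corner z pp pm mp mm [251.2, 242.8, 247.6, 239.3]
rim inl 416 1382 tilt deg x,y [1.6 2.4] corner z pp pm mp mm [250.2, 241.9, 246.2, 237.8]
```

The tilt is steady at about 3°, with the underside at least 118 mm above the stack. Handing in.

```bash
python3 -c "
from h import *
job_done(); go(616,194,215)"
```

```text
the job is handed in; nothing more can be done
the job is handed in; nothing more can be done
```

The job is handed in at about 25 s of the 59 s allowed. The roll is on the tape post, flat on the old one and let go. The top tray is peeled off and held by its rim at one corner (+x, +y).

**Last checks**
- **Roll:** its top is at about z = 60 mm, as it should be when resting on the old roll.
- **Peel:** the gripped corner was up about 35 mm while the opposite corner was still seated.
- **Stack:** still standing level, with its rim at about 74 mm.
- **Tray:** held still, with its lowest underside point about 118 mm above the stack. It is tilted about 3° rather than dead level, and the tilt was steady over the last readings.
- **Other things:** the house, kit box and screwdriver looked untouched in the final picture.

**What went wrong or disagreed**
- **Fingertips:** they sit about 25 mm behind the stated TCP, so my first attempt on the roll closed above it. I corrected for this from the depth images.
- **First peel:** pinching the straight edge near another corner (+x, -y) brought the tray up almost level, by 5 to 13 mm, and the stack stayed put. I pressed it back down, but only the -y end went fully home; the +y end stayed about 10 mm up. The real peel started from there, with a diagonal pinch at the rounded corner.
- **Levelling:** the peel left the tray tilted about 8° in the grip. I levelled it by resting its low end lightly on the stack's rim (about 2 N). It read level there, then sprang back to the 3° when lifted.

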